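# Nest the tin pencil cup back in its weighted holder and stand the pointer in it

### The arm

A 6-joint arm with a two-finger parallel gripper is mounted at the origin on the work surface. World frame = base frame: x ahead of the robot, y to its left, z up, the work surface at z = 0. Lengths are in m, angles in rad, forces in N, time in s.
With the tool pointing down it reaches from about 0.35 to 1 m from the base axis. Payload 7.1 kg.
Tool frame: the origin (TCP) lies between the finger pads; the fingertips stand 22 mm ahead of it and the grasp point (between the pads) lies 3 mm ahead of it; z points along the fingers, y is the line along which they close (so a half turn about z gives the same grasp; the last joint's range is limited). The gripper opens to 85 mm and grips with 20 to 120 N. Pads are 22 mm wide; open, the fingers measure 114 mm over their backs; the gripper's body (76 mm by 85 mm) begins 54 mm behind the grasp point. The pads swing forward as they close: fully open they stand 13 mm farther back than shut.
Start: joints at [1.119, 0.423, 1.63, -0, 1.089, -0.019], TCP at [0.262, 0.567, 0.228] pointing down, gripper open.
Joint ranges: [-3, 3], [-0.9, 2.11], [0.09, 2.58], [-1.31, 4.45], [0.11, 2.69], [-2.54, 2.54]. Speed limits (rad/s): [2.39, 2.39, 3.01, 3.14, 3.14, 3.14].

### API

Orientations are given as a rotation vector (axis times angle).
In Python, from rig import manip gives the robot as it stands. The module is installed in compiled form; this text tells all that it offers. Calls block until the motion is done:
- manip.move_to(position, orientation): joint-space move of the TCP to a pose.
- manip.servo_line(position, orientation=None, rate=0.15): straight line of the TCP; orientation=None keeps the orientation; rate is the mean speed in m/s.
- manip.set_joints(angles): joint-space move.
- manip.command_gripper(opening, f_grip=None): finger opening in m; f_grip is the grip in N (None keeps the last); returns when the fingers have stopped.
- manip.hold(seconds).
- manip.solve_ik(position, orientation): joint angles nearest the present ones, or None.
- manip.camera(name): name is "scene" or "side" or "wrist"; returns a dict with "image" (384x512x3 uint8, red, green, blue), "fx", "fy", "cx", "cy" (pixels), "cam_to_world" (4x4, takes a point from camera to world coordinates); the wrist camera has in their place "mount" (4x4, takes a point from camera to tool coordinates, whose origin is the TCP and whose axes are the flange's). Camera axes: x right, y down, z forward; pixel columns grow to the right and rows downward; lengths in m; the calibration is good to about 2 mm. A picture is of the moment at which its call begins: read the wrist's pose just before it. There is no depth.
A pose or a line that the arm cannot do raises manip.IKError and nothing moves.
- manip.sign_off(): hands the job in; it is judged then, once.
Readings, each from a call of its own:
- manip.get_time(): time.
- manip.get_joint_positions(): joint angles.
- manip.get_joint_vel(): joint speeds.
- manip.get_tau(): joint torques, N m.
- manip.get_position(): TCP position.
- manip.get_ee_rot(): TCP orientation.
- manip.get_contact_force(): force on the tool from outside, world axes, zero at the start.
- manip.get_torque(): the same for the moment, N m.
- manip.get_width(): finger opening in m.
- manip.get_grip_force(): force on a finger pad.
Only numpy, scipy, OpenCV 4.12 (cv2) and the standard library are available. Lean on these libraries where they do the work, as an engineer would, in place of code of your own. Each camera call takes 0.05 s, during which the arm holds its last target. There are 200 camera calls.

### The job

The dented tin pencil cup was taken out of its weighted steel holder to be emptied: put it back. Nest it upright in the holder and give it a light push down so that it sits snug, but do not drop it in or force it, or the two tapers wedge. Then stand the short walnut pointer end-down in the tin cup, either end down, let go, and leave everything else on the ledge where it is.

Things in the scene. Friction and masses are not known exactly. Their poses are not given: they have to be found in the camera images.
- tin: dented bare-tin pencil cup, open top, no handle, about 90 g, upright on the ledge: 110 high, outside 40 across at the bottom edge, widening evenly (2 mm of diameter per 10 mm of height) to 61 at the rim (63 over the rolled lip, top 4 mm); wall 2, floor 5 thick; inside 56 across at the mouth, 35 at the floor. Dents do not affect the fit. Origin: centre of its underside; z up its axis
- tin_rim (a point): centre of the tin cup's mouth, 110 above its underside; nested, it stands about 130 above the ledge, 45 above the holder's rim, so a grip across the upper 35 mm of the tin stays clear of the holder. Fingertips opened to about 52 can press on the rim at both sides
- holder: weighted dark-steel holder: a shorter tapered cup on a round steel foot, loose, 450 g, upright on the ledge: 85 high, foot 74 across and 9 thick, mouth 53 across inside, 59 outside, wall 3; its bore has the tin cup's taper. The tin's bottom edge enters with 6 mm to spare all round and bears on the bore when its underside is about 20 above the holder's. Origin: centre of the underside; z up
- holder_rim (a point): centre of the holder's mouth, 85 above its underside. Only the taper stops the tin cup: it springs, then wedges. Once seated, a push of 4 to 10 N settles it under 1 mm and is plenty; over about 30 N, or dropped in, it jams. Each mm off-centre stops it about 10 mm too high on the bore's wall; let go within a few mm of its seat it slides home by itself, unpushed
- pointer: short hexagonal walnut pointer with a tapered brass tip, 140 long, 11 across flats, 18 g, lying on the ledge. Origin at mid-length on its axis (5.5 above the ledge); x along the rod towards the brass tip (the last 22 mm taper to 5 across)
- mug: bystander: white ceramic mug, straight-sided, 76 across, 80 high, handle on its own +y side reaching 70 from its axis. Origin at the centre of the underside
- paperweight: bystander: smoked-glass dome paperweight, 70 across, 35 high. Origin at the centre of the underside
- punch: bystander: grey steel two-hole punch, 86 by 112, 68 high. Origin at the centre of the underside
- loupe: bystander: brass stand loupe, 40 across, 39 high. Origin at the centre of the underside
- strip: bystander: black plastic flight-strip holder with a paper strip, 200 by 26 by 9, lying along its x. Origin at the centre of the underside
- pencil: bystander: wooden pencil, 165 long, 7 thick, lying along its x. Origin at mid-length on its axis
Things that resemble listed ones, but are neither listed nor needed, are in the scene too. Several things look just like the pointer: the one meant starts nearest to the robot's base.

How it is judged:
By the outcome, as a careful person would: the job done as asked, in the order asked, and still so for the second after the job is handed in, with the robot touching nothing.
It also fails if it takes over 64 s, if anything falls off the work surface, if the arm or the gripper's body presses on something with over 40 N, if the wrist force passes 120 N, or if a joint passes its speed limit or range.

## Working session

There is one attempt and no reset: what is moved stays moved. The work goes in short steps, each a Python script; the robot and the scene stay as the last script left them, time stands still between calls to the robot, and variables do not carry over. Pictures are saved under pics/ and viewed, at most 10 in all, crops included, and the job is handed in when it is done.

```bash
mkdir -p pics; cat > h.py <<'E'
import numpy as np, cv2, pickle
from scipy.spatial.transform import Rotation as R
from rig import manip as m
def snap(n,f):
    T=None
    if n=="wrist":
        p=np.array(m.get_position()); r=R.from_rotvec(m.get_ee_rot()).as_matrix()
    c=m.camera(n)
    if n=="wrist":
        W=np.eye(4);W[:3,:3]=r;W[:3,3]=p;c["cam_to_world"]=W@np.array(c["mount"])
    pickle.dump(c,open(f"pics/{f}.pkl","wb"))
    cv2.imwrite(f"pics/{f}.png",c["image"][:,:,::-1]); return c
def load(f): return pickle.load(open(f"pics/{f}.pkl","rb"))
def ray(c,u,v):
    T=np.array(c["cam_to_world"]);d=T[:3,:3]@np.array([(u-c["cx"])/c["fx"],(v-c["cy"])/c["fy"],1]);return T[:3,3],d
def at(c,u,v,z):
    o,d=ray(c,u,v);return o+d*(z-o[2])/d[2]
def proj(c,P):
    T=np.linalg.inv(np.array(c["cam_to_world"]));q=T[:3,:3]@np.array(P)+T[:3,3]
    return np.array([c["fx"]*q[0]/q[2]+c["cx"],c["fy"]*q[1]/q[2]+c["cy"]])
def down(yaw): # tool y axis at angle yaw+90 ; x at yaw
    x=np.array([np.cos(yaw),np.sin(yaw),0]);z=np.array([0,0,-1.]);return R.from_matrix(np.c_[x,np.cross(z,x),z]).as_rotvec()
E
python3 - <<'E'
from h import *
for n in ["scene","side","wrist"]:
    c=snap(n,n+"0");print(n,c["fx"],np.round(c["cam_to_world"],3).tolist())
print(m.get_ee_rot(),m.get_time())
a=[cv2.resize(cv2.imread(f"pics/{n}0.png"),None,fx=1.5,fy=1.5) for n in ("scene","side")]
for n,i in zip("ab",a): cv2.imwrite(f"pics/{n}.png",i)
E
```

```text
scene 376.1844366103571 [[0.632, 0.464, -0.62, 1.237], [0.775, -0.387, 0.5, -0.618], [-0.008, -0.797, -0.604, 0.777], [0.0, 0.0, 0.0, 1.0]]
side 486.860599133164 [[-0.913, -0.274, 0.302, 0.105], [-0.407, 0.621, -0.669, 0.935], [-0.004, -0.734, -0.679, 1.065], [0.0, 0.0, 0.0, 1.0]]
wrist 269.12116241015707 [[0.419, 0.876, 0.237, 0.202], [0.908, -0.404, -0.112, 0.595], [-0.003, 0.262, -0.965, 0.374], [0.0, 0.0, 0.0, 1.0]]
[-6.74464530e-01 -3.06805513e+00  1.74553593e-03] 0.15
```

View pics/a.png

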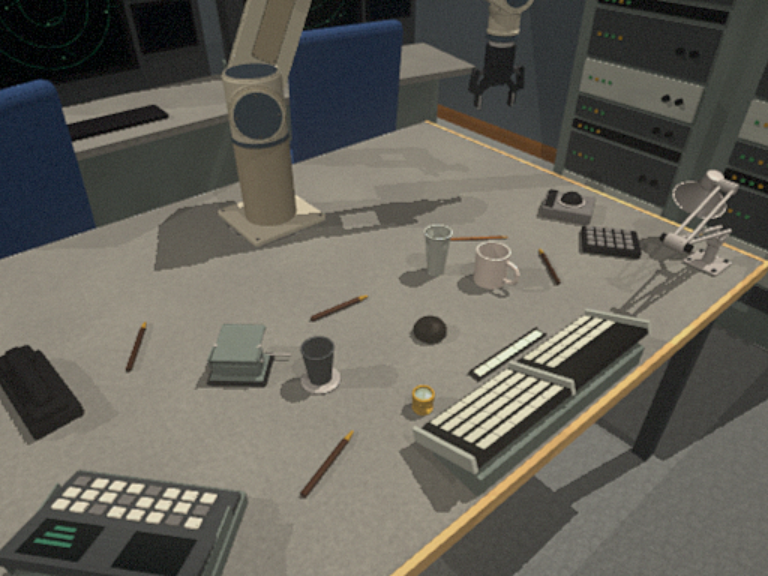

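View pics/b.png

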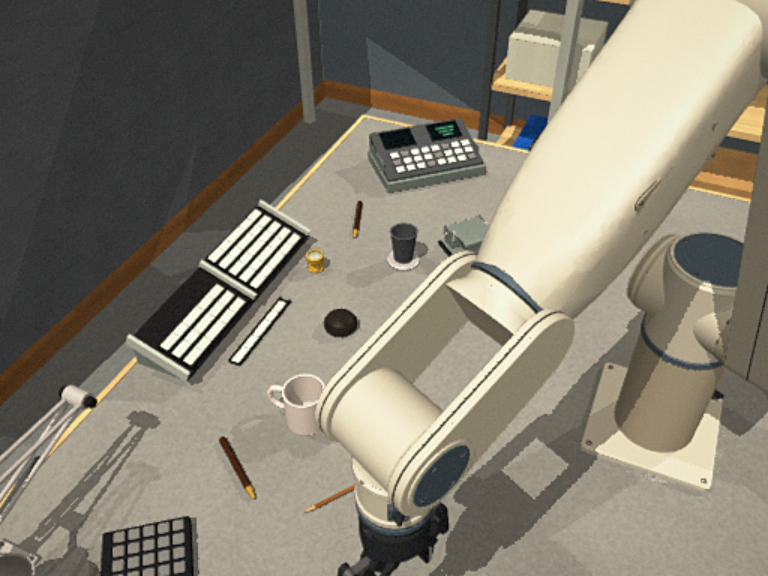

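The scene view (1.5x) shows the tin with its rim at about (437,231), and the dark holder with its rim at (318,347) and foot at (321,379). There are four pointer-like rods, at (339,307), (136,346), (327,465) and (549,267). The side view shows the holder's rim at (403,231); the arm hides the tin.

```bash
python3 - <<'E'
from h import *
s=load("scene0");d=load("side0")
f=lambda c,u,v,z:np.round(at(c,u/1.5,v/1.5,z),3)
print("tin rim",f(s,437,231,.11),"l/r",f(s,422,231,.11),f(s,453,231,.11),"bot",f(s,437,270,0))
print("holder rim",f(s,318,347,.085),"foot",f(s,321,379,.009),"side rim",f(d,403,231,.085),"foot",f(d,403,260,.009))
for a,b in [((312,318),(367,297)),((129,368),(144,324)),((304,494),(351,435)),((542,251),(557,282))]:
    A,B=f(s,*a,.0055),f(s,*b,.0055);print(A,B,(A+B)/2,np.linalg.norm(A-B),np.linalg.norm((A+B)/2))
print("mug",f(s,492,253,.08),"pw",f(s,430,330,.0175),"punch",f(s,240,350,.03),"loupe",f(s,424,400,.02))
print("pencil",f(s,450,239,.0035),f(s,507,238,.0035))
E
```

```text
tin rim [0.473 0.164 0.11 ] l/r [0.452 0.138 0.11 ] [0.496 0.192 0.11 ] bot [0.474 0.171 0.   ]
holder rim [ 0.593 -0.242  0.085] foot [ 0.597 -0.245  0.009] side rim [ 0.59  -0.239  0.085] foot [ 0.586 -0.232  0.009]
[ 0.437 -0.158  0.005] [ 0.455 -0.025  0.005] [ 0.446  -0.0915  0.005 ] 0.13421251804507656 0.4553166480593478
[ 0.336 -0.51   0.005] [ 0.228 -0.44   0.005] [ 0.282 -0.475  0.005] 0.12870120434556936 0.5524255605961766
[ 0.776 -0.399  0.005] [ 0.733 -0.277  0.005] [ 0.7545 -0.338   0.005 ] 0.1293560976529518 0.8267643255487019
[0.587 0.42  0.005] [0.689 0.343 0.005] [0.638  0.3815 0.005 ] 0.12780062597655767 0.7433782684474977
mug [0.584 0.228 0.08 ] pw [ 0.634 -0.003  0.017] punch [ 0.453 -0.332  0.03 ] loupe [ 0.764 -0.14   0.02 ]
pencil [0.401 0.288 0.003] [0.491 0.402 0.003]
```

```bash
python3 - <<'E'
from h import *
P=np.array([.473,.164,.24])
m.move_to(P,down(np.radians(210)));m.hold(.3);snap("wrist","t210")
m.move_to(P,down(np.radians(30)));m.hold(.3);snap("wrist","t30")
m.move_to([.592,-.241,.215],down(np.radians(30)));m.hold(.3);snap("wrist","h30")
print(m.get_time(),m.get_joint_positions())
I=[cv2.imread(f"pics/{n}.png") for n in("t210","t30","h30")]
cv2.imwrite("pics/c.png",cv2.resize(np.vstack([np.hstack(I[:2]),np.hstack([I[2],I[2]*0])]),(768,576),interpolation=cv2.INTER_AREA))
E
```

```text
7.075 [-4.04318755e-01  4.57456398e-01  1.60708685e+00  3.89773994e-05
  1.07687650e+00  6.42023042e-01]
```

View pics/c.png

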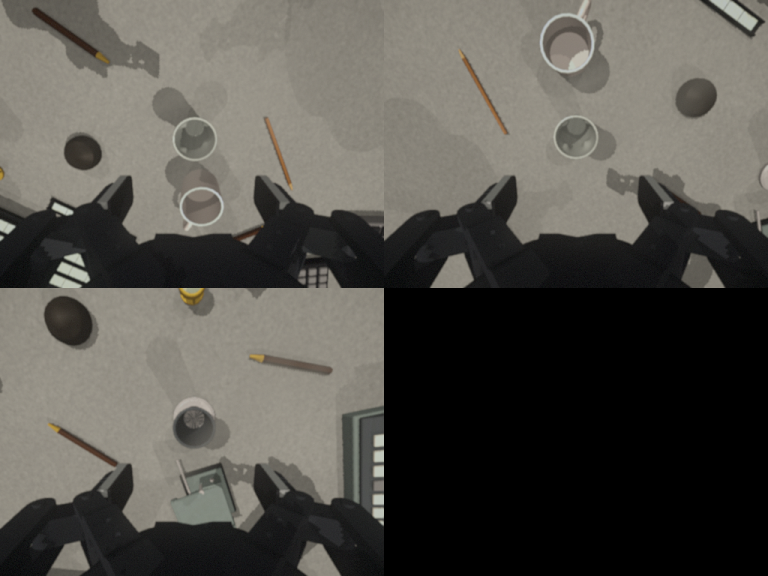

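The montage shows the tin rim at about (195,139) in view t210 and (575-384,137) in t30. The holder's mouth is at about (194,134) in h30. I'll zoom in to fit the rims.

```bash
python3 - <<'E'
from h import *
out=[]
for n in ("t210","t30","h30"):
    i=cv2.imread(f"pics/{n}.png")[140:230,215:305]
    i=cv2.convertScaleAbs(i,alpha=1.5)
    out.append(cv2.resize(i,(266,266),interpolation=cv2.INTER_CUBIC))
    c=load(n)
    print(n,proj(c,[.473,.164,.11]) if n[0]=="t" else proj(c,[.592,-.241,.085]))
cv2.imwrite("pics/d.png",np.hstack(out))
E
```

```text
t210 [256.86646187 184.82045635]
t30 [257.8202266  184.68270382]
h30 [258.29736359 185.18684614]
```

View pics/d.png

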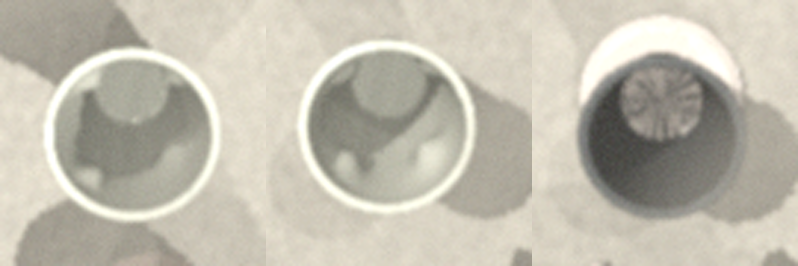

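```bash
cat > fit.py <<'E'
from h import *
from scipy.ndimage import map_coordinates, gaussian_filter
from scipy.optimize import minimize
A=np.linspace(0,2*np.pi,120,endpoint=False)
def fit(c,x0,z,rings):
    g=gaussian_filter(c["image"].astype(float).mean(2),.7)
    def s(p):
        t=0
        for r,w in rings:
            q=np.array([proj(c,[p[0]+r*np.cos(a),p[1]+r*np.sin(a),z]) for a in A])
            t+=w*map_coordinates(g,[q[:,1],q[:,0]],order=1).mean()
        return -t
    best=min((minimize(s,np.array(x0)+[dx,dy],method="Nelder-Mead",options=dict(initial_simplex=np.array(x0)+[dx,dy]+np.array([[0,0],[.003,0],[0,.003]]),xatol=1e-4)) for dx in(-.003,.003) for dy in(-.003,.003)),key=lambda r:r.fun)
    return best.x,best.fun
TIN=[(.0305,2),(.0345,-1),(.0265,-1)]
HOL=[(.0315,1),(.0275,-1)]
E
python3 - <<'E'
from fit import *
f=lambda n,u,v,z:at(load(n),215+u/2.956,140+v/2.956,z)[:2]
for n,u,v,z,r in [("t210",132.5,133.5,.108,TIN),("t30",120.5,127,.108,TIN),("h30",129,135.5,.085,HOL)]:
    p=f(n,u,v,z);q,s=fit(load(n),p,z,r)
    R_=R.from_rotvec(m.get_ee_rot()).as_matrix()
    print(n,p.round(4),q.round(4),s)
E
```

```text
t210 [0.4722 0.1671] [0.4732 0.1672] -93.64965365274578
t30 [0.4731 0.1666] [0.4726 0.1668] -89.14434925306105
h30 [ 0.5916 -0.2417] [ 0.5913 -0.2415] -44.690284556371694
```

```bash
python3 - <<'E'
from fit import *
o=down(np.radians(30)); F=lambda:np.round(m.get_contact_force(),2)
T=np.array([.4729,.167])
m.move_to([*T,.17],o); m.servo_line([*T,.09],rate=.08); print(F())
m.command_gripper(.03,25); m.hold(.2); print("w",m.get_width(),m.get_grip_force(),F())
m.servo_line([*T,.225],rate=.15); m.hold(.2); print("w",m.get_width(),F())
c=snap("wrist","g1")
m.move_to([.5916,-.2413,.225],o); m.hold(.3); print("w",m.get_width(),F(),m.get_time(),m.get_position())
snap("wrist","g2");snap("side","g2s");snap("scene","g2c")
I=cv2.imread("pics/g2.png");S=cv2.imread("pics/g2s.png")[90:240,200:350];C=cv2.imread("pics/g2c.png")[130:280,140:290]
cv2.imwrite("pics/e.png",np.hstack([cv2.resize(I,(400,300)),cv2.resize(S,(200,300)),cv2.resize(C,(200,300))]))
E
```

```text
[-0.34  0.41 -0.39]
w 0.05876099284464791 26.040252144739497 [-0.67 -0.91  5.92]
w 0.05767951638261104 [ 0.14  0.51 -1.32]
w 0.05866834848225107 [-0.95 -0.44 -1.55] 13.5417 [ 0.59178377 -0.24054144  0.22513778]
```

View pics/e.png

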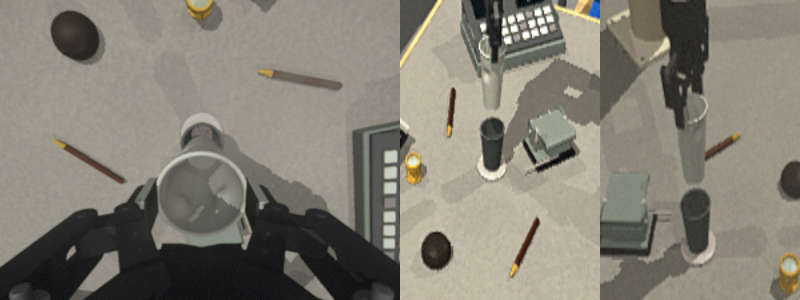

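The tin is gripped upright at about 93 mm up and hangs directly over the holder in both views. The wrist view shows its rim at about (202,195) of 400x300. Next I check the rim centre and then lower it while watching the force.

```bash
python3 - <<'E'
from fit import *
F=lambda:np.mean([m.get_contact_force() for _ in range(5)],0)
for n,x in (("g1",(.4729,.167)),("g2",(.5916,-.241))):
    q,s=fit(load(n),x,.243,TIN);print(n,q.round(4),s)
H=np.array([.5916,-.2413]); cmd=H.copy()
m.servo_line([*H,.175],rate=.12);m.hold(.2)
p=np.array(m.get_position());print(p.round(4)); f0=F()
z=.175
m.servo_line([*cmd,.135],rate=.06);m.hold(.1);print("135",(F()-f0).round(2),m.get_position().round(4))
z=.135
while z>.1125:
    z-=.0025; m.servo_line([*cmd,z],rate=.03); m.hold(.05); d=F()-f0
    print(round(z,4),d.round(2),np.round(m.get_position(),4))
    if d[2]>2.5 or np.hypot(*d[:2])>5: break
print(m.get_time(),m.get_width())
E
```

```text
g1 [0.4713 0.1673] -67.67247643829909
g2 [ 0.5907 -0.2404] -75.98993910631609
[ 0.5922 -0.2416  0.176 ]
135 [-0.19  0.36 -0.04] [ 0.592  -0.2415  0.1355]
0.1325 [ 0.14  0.27 -0.16] [ 0.5916 -0.2413  0.1325]
0.13 [-1.23  0.17  0.03] [ 0.5915 -0.2412  0.1299]
0.1275 [-0.84 -0.06 -0.26] [ 0.5915 -0.2413  0.1274]
0.125 [ 0.13  1.01 -0.02] [ 0.5915 -0.2413  0.1249]
0.1225 [ 0.16  0.85 -0.22] [ 0.5915 -0.2413  0.1224]
0.12 [-0.36  0.57 -0.21] [ 0.5915 -0.2413  0.1199]
0.1175 [ 0.31  0.43 -0.35] [ 0.5915 -0.2413  0.1173]
0.115 [-0.65  0.68 -0.35] [ 0.5915 -0.2413  0.1149]
0.1125 [-0.86  0.27 -0.42] [ 0.5915 -0.2413  0.1123]
18.075 0.058562266895222787
```

```bash
python3 - <<'E'
from fit import *
F=lambda:np.mean([m.get_contact_force() for _ in range(5)],0)
H=np.array([.5916,-.2413]); f0=F()
m.servo_line([*H,.111],rate=.02);m.hold(.1);print((F()-f0).round(2))
m.command_gripper(.085,20);m.hold(.3);print("w",m.get_width(),F().round(2))
m.servo_line([*H,.2],rate=.15);m.command_gripper(.052);m.hold(.2);snap("wrist","n1");f0=F();print("w",m.get_width(),f0.round(2))
print(fit(load("n1"),H,.128,TIN))
m.servo_line([*H,.162],rate=.1);z=.162
while z>.138:
    z-=.001; m.servo_line([*H,z],rate=.02); m.hold(.03); d=F()-f0
    if d[2]>1: print(round(z,4),d.round(2))
    if d[2]>5: break
m.hold(.3);print((F()-f0).round(2),z,m.get_position())
m.servo_line([*H,.2],rate=.1); print(m.get_time())
m.hold(.1);snap("wrist","n2");snap("side","n2s")
I=cv2.imread("pics/n2.png");S=cv2.imread("pics/n2s.png")[110:230,200:320]
cv2.imwrite("pics/f.png",np.hstack([cv2.resize(I,(400,300)),cv2.resize(S,(300,300))]))
E
```

```text
[-0.13 -0.1   4.04]
w 0.08493931049678412 [ 0.72 -1.71  0.28]
w 0.05200188232889022 [-0.59 -0.46  0.67]
(array([ 0.59028532, -0.24155186]), np.float64(-106.62539999287249))
[-0.1   1.45 -0.17] 0.13799999999999998 [ 0.59162756 -0.24129721  0.13803527]
28.925
```

View pics/f.png

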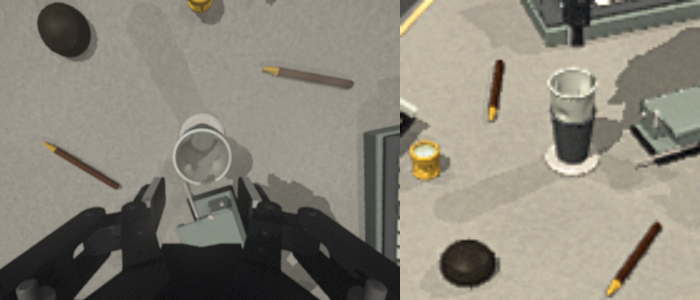

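```bash
python3 - <<'E'
from fit import *
for n in ("n1","n2","n2s"):
    c=load(n)
    for z in (.108,.114,.120,.124,.128,.132,.138):
        q,s=fit(c,(.5910,-.2413),z,TIN);print(n,z,q.round(4),round(s,1))
c=load("n2s");i=c["image"][105:185,225:285,::-1]
a=cv2.resize(i,None,fx=7,fy=7,interpolation=cv2.INTER_CUBIC)
j=load("n2")["image"][150:330,150:370,::-1]
b=cv2.resize(cv2.convertScaleAbs(j,alpha=2.5),(370,300));b=np.vstack([b,np.zeros((a.shape[0]-300,370,3),np.uint8)])
cv2.imwrite("pics/g.png",np.hstack([a,b]))
E
```

```text
n1 0.108 [ 0.5855 -0.2408] -33.3
n1 0.114 [ 0.5873 -0.2416] -42.4
n1 0.12 [ 0.5885 -0.2425] -81.0
n1 0.124 [ 0.5893 -0.242 ] -100.9
n1 0.128 [ 0.5903 -0.2416] -106.6
n1 0.132 [ 0.5912 -0.2411] -96.0
n1 0.138 [ 0.5921 -0.2405] -57.0
n2 0.108 [ 0.5853 -0.2408] -33.0
n2 0.114 [ 0.5875 -0.2418] -42.5
n2 0.12 [ 0.5885 -0.2424] -81.2
n2 0.124 [ 0.5894 -0.242 ] -101.1
n2 0.128 [ 0.5903 -0.2415] -106.6
n2 0.132 [ 0.5912 -0.2411] -95.9
n2 0.138 [ 0.5921 -0.2406] -57.2
n2s 0.108 [ 0.5911 -0.2421] -2.0
n2s 0.114 [ 0.6065 -0.2479] -5.6
n2s 0.12 [ 0.6033 -0.2407] -5.8
n2s 0.124 [ 0.5946 -0.2481] -24.8
n2s 0.128 [ 0.5926 -0.2431] -25.2
n2s 0.132 [ 0.5905 -0.2381] -25.4
n2s 0.138 [ 0.5873 -0.2308] -25.8
```

View pics/g.png

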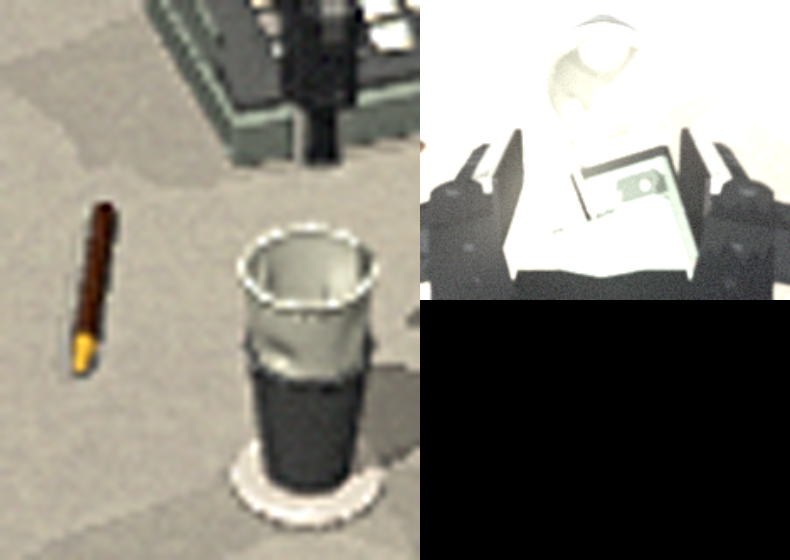

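Nested, the rim reads about 0.128–0.130 high, so the tin is seated. The fingertips hadn't reached it yet at TCP 0.138, so I continue the press lower.

```bash
python3 - <<'E'
from fit import *
F=lambda:np.mean([m.get_contact_force() for _ in range(5)],0)
H=np.array([.5912,-.2413]);f0=F();print(m.get_width())
m.servo_line([*H,.141],rate=.15);z=.141
while z>.12:
    z-=.001; m.servo_line([*H,z],rate=.03); d=F()-f0
    print(round(z,4),d.round(2),round(m.get_width(),4))
    if d[2]>4: break
m.hold(.2);print((F()-f0).round(2),m.get_time())
E
```

```text
0.05160839467721837
0.14 [0.19 0.35 0.74] 0.0517
0.139 [ 0.28 -1.35 -0.4 ] 0.0519
0.138 [ 0.04 -0.2   0.54] 0.052
0.137 [ 0.6  -0.09  0.5 ] 0.0522
0.136 [ 0.11 -0.78  0.85] 0.0517
0.135 [-0.89 -0.81  0.48] 0.0517
0.134 [0.25 0.66 0.08] 0.0521
0.133 [ 1.04 -0.06  0.7 ] 0.0521
0.132 [ 0.38 -1.14  0.58] 0.0523
0.131 [-0.44 -0.21  0.37] 0.0518
0.13 [ 0.72 -0.03  0.72] 0.052
0.129 [-0.07 -0.47  0.17] 0.052
0.128 [ 0.7  -1.11  0.42] 0.0521
0.127 [ 0.19  0.1  -0.19] 0.0519
0.126 [ 0.27 -0.11  0.18] 0.0521
0.125 [ 0.52 -0.26  0.26] 0.0519
0.124 [ 0.6  -0.32  1.52] 0.052
0.123 [-1.02 -1.25  5.05] 0.0521
[-0.42 -1.74  6.07] 34.3667
```

```bash
python3 - <<'E'
from h import *
a=snap("scene","p1c");b=snap("side","p1s");w=snap("wrist","p1w")
o=[]
for c in (a,b):
    u,v=proj(c,[.591,-.241,.125]).astype(int);i=c["image"][v-35:v+40,u-35:u+40,::-1]
    o.append(cv2.resize(i,(400,400),interpolation=cv2.INTER_CUBIC))
i=cv2.resize(cv2.convertScaleAbs(w["image"][150:300,150:350,::-1],alpha=1.5),(266,200))
z=np.zeros((200,800,3),np.uint8);z[:,:266]=i
cv2.imwrite("pics/i.png",np.vstack([np.hstack(o),z]))
E
```

```text
(no output)
```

View pics/i.png

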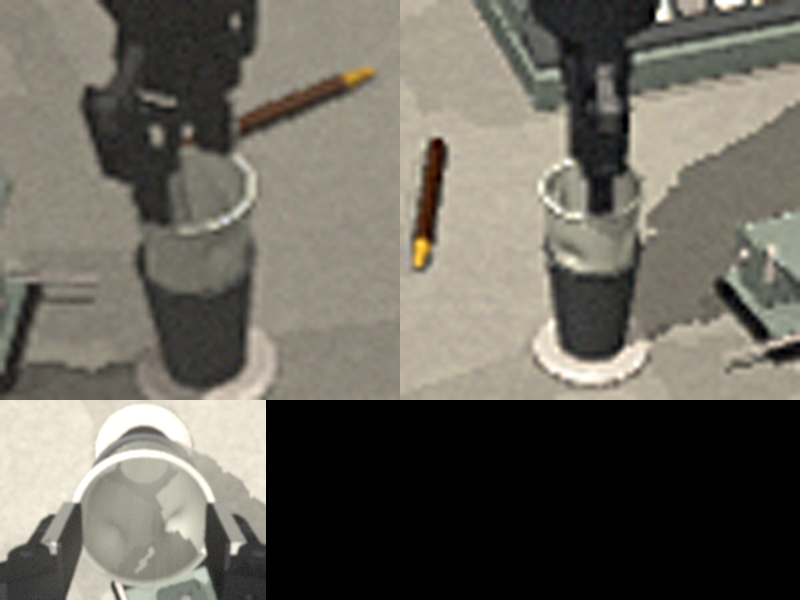

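The side and scene views show both fingertips resting on the rim with about 6 N, and the tin standing about 45 mm proud of the holder. The push is done, so next I plan the pointer.

```bash
python3 - <<'E'
from h import *
m.servo_line([.5912,-.2413,.2],rate=.2)
for n,k in (("h30",((49.5,424-288),(117,465-288),.75)),("n2",((43,143),(119,187),.78125))):
    c=load(n);a,b=[at(c,(p[0])/k[2],p[1]/k[2],.0055) for p in k[:2]]
    d=a-b;print(n,a.round(4),b.round(4),((a+b)/2).round(4),np.linalg.norm(d),np.degrees(np.arctan2(d[1],d[0])))
print(m.get_time())
q0=m.get_joint_positions()
print(np.round(q0,2))
print("pick",m.solve_ik([.45,-.057,.028],down(np.radians(82))))
for tilt in (0,15,30):
  for e in range(-100,101,20):
    z=np.array([np.cos(np.radians(e))*np.cos(np.radians(tilt)),np.sin(np.radians(e))*np.cos(np.radians(tilt)),-np.sin(np.radians(tilt))])
    h=np.array([np.cos(np.radians(e)),np.sin(np.radians(e)),0]);x=np.cos(np.radians(tilt))*np.array([0,0,1])+np.sin(np.radians(tilt))*h
    o=R.from_matrix(np.c_[x,np.cross(z,x),z]).as_rotvec()
    r=[m.solve_ik(np.array([.591,-.2413,g])-.018*z,o) for g in (.15,.26)]
    if all(i is not None for i in r): print(tilt,e,np.round(r,2).tolist())
E
```

```text
h30 [ 0.4495 -0.0227  0.0055] [ 0.4371 -0.1616  0.0055] [ 0.4433 -0.0922  0.0055] 0.13940020614204068 84.89516714525428
n2 [ 0.4478 -0.0198  0.0055] [ 0.438  -0.1618  0.0055] [ 0.4429 -0.0908  0.0055] 0.14228351573568954 86.05646732166535
35.05
[-0.41  0.47  1.62  0.    1.05  0.64]
pick [-1.52233513e-01  5.40199781e-01  2.10274926e+00 -4.44089210e-16
  4.98643613e-01 -1.26071727e-02]
0 -60 [[0.06, 0.95, 2.09, 4.25, 1.52, -1.66], [0.06, 0.69, 2.14, 4.27, 1.44, -1.85]]
0 -40 [[-0.13, 0.98, 2.25, 3.71, 1.65, -1.52], [-0.13, 0.68, 2.32, 3.71, 1.45, -1.65]]
0 -20 [[-0.46, 1.0, 2.31, 3.02, 1.74, -1.59], [-0.46, 0.68, 2.38, 3.03, 1.49, -1.56]]
0 0 [[-0.76, 0.97, 2.23, 2.38, 1.61, -1.61], [-0.76, 0.68, 2.29, 2.37, 1.45, -1.45]]
0 20 [[-0.91, 0.95, 2.04, 1.88, 1.52, -1.43], [-0.91, 0.7, 2.1, 1.86, 1.47, -1.24]]
0 40 [[-0.94, 0.97, 1.81, 1.51, 1.59, -1.21], [-0.94, 0.76, 1.85, 1.51, 1.6, -1.05]]
0 60 [[-0.9, 1.03, 1.55, 1.25, 1.77, -1.04], [-0.9, 0.85, 1.59, 1.28, 1.81, -0.91]]
0 80 [[-0.82, 1.11, 1.29, 1.06, 1.99, -0.94], [-0.82, 0.96, 1.33, 1.11, 2.04, -0.83]]
0 100 [[-0.73, 1.2, 1.04, 0.9, 
[... 996 characters left out ...]
, -2.46]]
30 -40 [[-0.19, 0.54, 2.25, 3.8, 0.76, -1.81], [-0.19, 0.27, 2.22, 4.09, 0.54, -2.17]]
30 -20 [[-0.45, 0.53, 2.3, 3.01, 0.74, -1.53], [-0.45, 0.24, 2.27, 2.93, 0.42, -1.43]]
30 0 [[-0.69, 0.55, 2.23, 2.25, 0.79, -1.25], [-0.69, 0.29, 2.2, 1.96, 0.64, -0.86]]
30 20 [[-0.82, 0.6, 2.07, 1.66, 0.93, -1.02], [-0.82, 0.38, 2.04, 1.47, 0.93, -0.71]]
30 40 [[-0.86, 0.67, 1.86, 1.26, 1.14, -0.89], [-0.86, 0.49, 1.84, 1.18, 1.21, -0.68]]
30 60 [[-0.84, 0.76, 1.63, 0.99, 1.38, -0.85], [-0.84, 0.61, 1.61, 0.97, 1.48, -0.7]]
30 80 [[-0.78, 0.86, 1.41, 0.8, 1.63, -0.88], [-0.78, 0.72, 1.39, 0.81, 1.74, -0.77]]
30 100 [[-0.69, 0.95, 1.2, 0.62, 1.86, -0.97], [-0.69, 0.83, 1.18, 0.65, 1.97, -0.88]]
```

```bash
python3 - <<'E'
from h import *
F=lambda:np.mean([m.get_contact_force() for _ in range(5)],0)
y=np.radians(85.5);o=down(y);g=np.array([.443,-.0915])+.033*np.array([np.cos(y),np.sin(y)])
m.command_gripper(.028,30)
m.move_to([*g,.12],o);f0=F();m.servo_line([*g,.036],rate=.15);z=.036
while z>.012:
    z-=.0015;m.servo_line([*g,z],rate=.05);d=(F()-f0)[2]
    if d>2.5:break
print("touch",z,d)
z+=.003;m.servo_line([*g,z],rate=.05);m.command_gripper(.004,30)
print("w",m.get_width(),(F()-f0).round(2),m.get_grip_force(),z)
m.servo_line([*g,.12],rate=.2);m.hold(.1);print("w",m.get_width(),m.get_time())
snap("wrist","r1");snap("scene","r1c")
C=load("r1c")["image"][110:260,170:340,::-1]
cv2.imwrite("pics/j.png",np.hstack([cv2.resize(cv2.imread("pics/r1.png"),(400,300)),cv2.resize(C,(340,300))]))
E
```

```text
touch 0.011999999999999981 -0.22614589200319438
w 0.003891061322807904 [-0.77  0.26  0.67] 0.0 0.014999999999999982
w 0.004081001445362335 42.475
```

View pics/j.png

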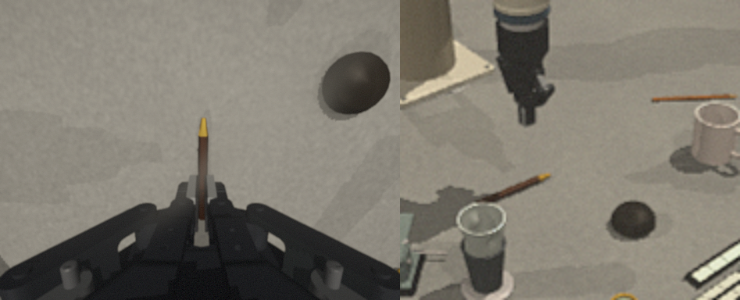

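The pads passed above the rod: the fingers are shorter than stated, which agrees with the TCP height when they touched the rim. The wrist view shows the rod still in place and centred between the fingers, with its tip at (203,118). I go lower until they touch the ledge.

```bash
cat >> h.py <<'E'
def pose(e,t,g,a):
    h=np.array([np.cos(e),np.sin(e),0]);u=np.array([0,0,1.])
    z=np.cos(t)*h-np.sin(t)*u;x=np.cos(t)*u+np.sin(t)*h
    return np.array(g)-a*z,R.from_matrix(np.c_[x,np.cross(z,x),z]).as_rotvec()
E
python3 - <<'E'
from h import *
F=lambda:np.mean([m.get_contact_force() for _ in range(5)],0)
y=np.radians(85.5);g=np.array([.443,-.0915])+.033*np.array([np.cos(y),np.sin(y)])
m.command_gripper(.028,30);f0=F()
m.servo_line([*g,.015],rate=.25);z=.015
while z>-.02:
    z-=.0015;m.servo_line([*g,z],rate=.06);d=(F()-f0)[2]
    if d>2.5:break
print("touch",z,d)
z+=.003;m.servo_line([*g,z],rate=.06);m.command_gripper(.004,30)
print("w",m.get_width(),(F()-f0).round(2),m.get_grip_force(),z,m.get_time())
e=np.radians(80);t=np.radians(10)
for gz in (.30,.147):print(m.solve_ik(*pose(e,t,[.593,-.232,gz],z-.0055)))
E
```

```text
touch -0.004499999999999998 14.653367876124047
w 0.010792707418123305 [-1.55 -0.68  2.69] 29.222263991832733 -0.0014999999999999979 47.2917
[-0.78080558  0.80767549  1.39793433  1.04225256  1.92714146 -0.78691236]
[-0.78080558  1.01904426  1.37731262  0.99084684  1.82649701 -0.95695379]
```

```bash
python3 - <<'E'
from h import *
F=lambda:np.mean([m.get_contact_force() for _ in range(5)],0)
p=m.get_position();m.servo_line([p[0],p[1],.2],rate=.25)
e=np.radians(80);t=np.radians(10);G=lambda z:pose(e,t,[.593,-.232,z],-.007)
m.move_to(*G(.30));print(m.get_width(),m.get_time());f0=F()
m.servo_line(*G(.24),rate=.15);m.hold(.1)
c=snap("side","q1s");s=snap("scene","q1c");print(m.get_time())
o=[]
for c in (s,c):
    u,v=proj(c,[.591,-.241,.16]).astype(int);o.append(cv2.resize(c["image"][v-55:v+55,u-55:u+55,::-1],(400,400),interpolation=cv2.INTER_CUBIC))
cv2.imwrite("pics/k.png",np.hstack(o))
E
```

```text
0.010484795698409901 49.2333
49.9833
```

View pics/k.png

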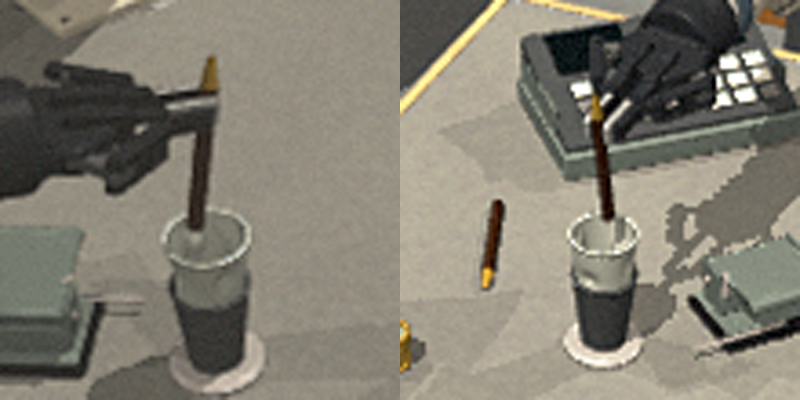

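Both views show the rod held upright, its tail just above the mouth and about 9 mm towards the hand, as planned. Next I lower it, release and retract.

```bash
python3 - <<'E'
from h import *
F=lambda:np.mean([m.get_contact_force() for _ in range(5)],0)
e=np.radians(80);t=np.radians(10);G=lambda z,b=0:pose(e,t,[.593-b*np.cos(e),-.232-b*np.sin(e),z],-.007)
f0=F();ok=True
for z in (.21,.18,.163,.153):
    m.servo_line(*G(z),rate=.1);d=F()-f0;print(z,d.round(2),m.get_time())
    if np.linalg.norm(d)>5: ok=False;break
if ok:
    m.command_gripper(.035);m.hold(.15);print("w",m.get_width(),(F()-f0).round(2))
    m.servo_line(*G(.165,.09),rate=.12);m.hold(.3);print(m.get_time())
    from fit import fit,TIN
    c=snap("side","z1s");s=snap("scene","z1c")
    # brass pixels near the cup mouth: triangulate
    from scipy.optimize import least_squares
    px=[]
    for k in (s,c):
        u,v=proj(k,[.591,-.241,.15]).astype(int);I=k["image"][v-30:v+30,u-30:u+30]
        hs=cv2.cvtColor(I,cv2.COLOR_RGB2HSV);mk=(hs[...,0]>15)&(hs[...,0]<30)&(hs[...,1]>130)&(hs[...,2]>60)
        yy,xx=np.nonzero(mk);print(len(xx));px.append((u-30+xx.mean(),v-30+yy.mean()))
    r=least_squares(lambda P:np.r_[proj(s,P)-px[0],proj(c,P)-px[1]],[.591,-.241,.15]);print("brass at",r.x.round(4),r.cost)
E
```

```text
0.21 [ 1.19  0.43 -0.43] 50.4333
0.18 [ 0.84 -0.27 -1.26] 50.8833
0.163 [ 0.82  0.39 -0.23] 51.2
0.153 [ 1.05 -0.61 -0.83] 51.45
w 0.035227579183789 [-0.32 -0.16 -0.75]
53.1667
20
17
brass at [ 0.5997 -0.2136  0.1441] 4.582998819383147
```

```bash
python3 - <<'E'
from h import *
print(m.get_contact_force().round(2),m.get_time());print(m.sign_off())
E
```

```text
[0.16 0.43 0.2 ] 53.2667
the job is handed in; nothing more can be done
None
```

I nested the tin in its holder, pressed it down with about 6 N, and stood the pointer in it tail-down, released. I handed the job in at 53.3 s of 64; the final pointer position was checked by camera triangulation only, not viewed, and the verdict was not shown.

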